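# Drag brake parts out from under a low wire shelf

### The arm

A 7-joint arm with a two-finger parallel gripper is mounted at the origin on a cart in front of the work surface, level with it; the furniture and walls round the work are solid. World frame = base frame: x ahead of the robot, y to its left, z up, the work surface at z = 0. Lengths are in m, angles in rad, forces in N, time in s.
With the tool pointing down it reaches from about 0.4 to 0.875 m from the base axis. Payload 19.3 kg.
Tool frame: the origin (TCP) lies on the centre line of the jaws, within the pads' length; the fingertips stand 8 mm ahead of it and the grasp point (between the pads) lies 11 mm behind it (bot.tip_extent is the distance from the TCP to the fingertips, in m); x points along the fingers, y is the direction in which the jaws open and shut, and the axes are right-handed (so a half turn about x gives the same grasp; the last joint's range is limited). The gripper opens to 85 mm and grips with 20 to 120 N. Pads are 22 mm wide; open, the fingers measure 114 mm over their backs; the gripper's body (76 mm by 85 mm) begins 54 mm behind the grasp point. The pads swing forward as they close: fully open they stand 13 mm farther back than shut.
Start: joints at [-1.196, 0.521, -0.036, 1.599, 0.021, 1.021, -0.113], TCP at [0.269, 0.564, 0.239] pointing down, gripper open.
Joint ranges: [-2.91, 2.91], [-0.3, 2.13], [-1.5, 1.42], [0.17, 2.43], [-1.26, 4.41], [0.16, 1.93], [-2.52, 2.52]. Speed limits (rad/s): [1.89, 1.89, 2.39, 2.39, 3.01, 3.01, 3.01].

### API

Orientations are given as [roll, pitch, yaw] about the fixed x, y, z axes, in that order (R = Rz(yaw) Ry(pitch) Rx(roll)).
In Python, from workcell import sensors, imaging, order, bot gives the robot as it stands.
- The arm moves only by the tool arm_command, never from a script. Its argument "commands" is a list of rows, each an object of numbers: "dx", "dy", "dz": the shift along the tool's x, y, z in cm; "twist": the turn about the tool's x in rad. A call has 1 to 12 rows; each row is the pose to reach, as a shift and turn from the pose measured when the call began, along the tool's axes at that moment; what a row does not reach only later rows make up. A row lasts 1/12 s, in which the tool goes at most 41.7 mm and 7.16 degrees, less where a joint would pass 70% of its speed; a pose out of reach is approached as far as the arm can. A call with a gripper value outside its range is refused whole. "grip" is the closure, from -1 (fully open) to 1 (shut), set as the call begins (left out, the last holds). The fingers move at their own pace and stop on an object; "squeeze" is the grip in N (left out, the last holds). Time passes only in rows, so rows that repeat a pose let the fingers close. It gives the time, the measured TCP pose, the force and the opening at its end, in the units of the state.
- sensors.observe(): the state, without advancing time (a new reading comes with each control period).
- imaging.grab_frame(name): name is "scene" or "top" or "wrist"; returns the picture (480x640x3 uint8, red, green, blue); there is no depth.
- imaging.camera_info(name): a dict with "fx", "fy", "cx", "cy" (pixels), "origin" and "attitude" of the camera in the world. Camera axes: x right, y down, z forward; pixel columns grow to the right and rows downward; lengths in m; the calibration is good to about 2 mm. A picture is of the moment at which its call begins: read the wrist's pose just before it. camera_info takes no time and is no camera call; for the wrist camera it gives the pose at the moment of the call.
- order.job_done(): hands the job in, once; it reports no verdict.
The state is a dict: "clock": time; "qpos": joint angles; "qd": joint speeds; "joint_efforts": joint torques, N m; "position": TCP position; "tool_rot": TCP orientation; "force": force on the tool from outside, world axes, zero at the start; "moment": the same for the moment, N m; "grip_width": finger opening in m.
Only numpy, scipy, OpenCV 4.12 (cv2) and the standard library are available. Lean on these libraries where they do the work, as an engineer would, in place of code of your own. Each camera call takes 0.05 s, during which the arm holds its last target.

### The job

A brake shoe and an adjuster have slid under the low wire shelf. Take the long-handled drag scoop by its orange grip, reach it in over the two parts from the shelf's open side without striking the shelf, and drag both parts fully out onto the green mat, touching them only with the scoop. Then lay the scoop down on the bench clear of the mat and the shelf.

Things in the scene. Friction and masses are not known exactly. Their poses are not given: they have to be found in the camera images.
- drag_scoop: Long-handled drag scoop, 300 g, balanced near its grip. Origin under the grip's middle, at bench level when it lies flat; +x along the level handle to the blade, z up. Handle 10 mm round, axis at z 46. Orange grip 100 (x) x 20 (y) x 30 mm (z 31 to 61). Rests on the blade and on a black foot 26 mm round at x = -105. Highest near the blade: z 52. Drags what lies between blade and grip.
- scoop_grip (a point): Centre of the orange grip, on the handle's axis (46 mm above the scoop's underside).
- scoop_blade (a point): Middle of the lower edge of the upright aluminium blade's dragging face (scoop x = 280, z = 0; the blade is 3 mm thick, its back at x = 283). Blade 170 mm wide in y, 42 mm high, with a 25 mm cheek at each end pointing back toward the grip.
- wire_shelf: Low blue wire shelf, fixed, 332 (x) x 272 mm (y), top at 132 mm; origin on the bench under its middle. The deck's lowest part is 120 mm above the bench. Open side +y: overhang edge at y = +136, nothing below it between the legs. Four 10 mm legs with 18 mm round feet at x = +-160, y = +-130; a cross wire 45 mm up at y = -130.
- parts_mat: Green mat with a yellow border, flat on the bench (1 mm, parts slide over it as over the bench) outside the open side of the shelf, 260 (x) x 180 mm (y), origin at its middle; axes parallel to the shelf's. Its near edge lies 20 mm outside the overhang's edge.
- brake_shoe: Used dark brake shoe, an arc lying flat under the shelf, 70 (x) x 156 (y) x 33 mm high, 0.5 kg; origin at the middle of its underside, long axis y roughly in and out of the shelf.
- adjuster: Brake adjuster, a rod with a toothed wheel lying under the shelf beside the shoe, 24 (x) x 127 (y) x 24 mm high; origin at the middle of its underside, long axis y roughly in and out of the shelf; it may roll about that axis.
Mind the look-alikes: they are no part of the job. Several things look just like the adjuster: the one meant starts farthest from the robot's base.

How it is judged:
On the way, in this order (a step that is already met when the one before it is completed fails the run):
1. the scoop's blade is well in under the overhang (y of scoop_blade in the frame of wire_shelf below 0.03 m and z of scoop_blade in the frame of wire_shelf below 0.09 m), for 0.1 s.
2. brake shoe and adjuster are both out on the mat (x of brake_shoe in the frame of parts_mat between -0.12 and 0.12 m and y of brake_shoe in the frame of parts_mat between -0.05 and 0.05 m and x of adjuster in the frame of parts_mat between -0.12 and 0.12 m and y of adjuster in the frame of parts_mat between -0.05 and 0.05 m), for 0.2 s.
At the end, for the whole second after the job is handed in: Brake shoe and adjuster lie at rest on the mat (their middles at least 40 mm in from its two long edges and 10 mm from its short ones); the scoop lies level on the bench, released and at rest, blade and grip off the mat and clear of the shelf (all of step 2 and height (world z) of each of brake_shoe, adjuster below 0.03 m and angle between drag_scoop's own z axis and vertical below 0.15 rad and height (world z) of drag_scoop between -0.015 and 0.015 m and (x of scoop_blade in the frame of parts_mat above 0.13 m or x of scoop_blade in the frame of parts_mat below -0.13 m or y of scoop_blade in the frame of parts_mat above 0.09 m) and (x of drag_scoop in the frame of parts_mat above 0.13 m or x of drag_scoop in the frame of parts_mat below -0.13 m or y of drag_scoop in the frame of parts_mat above 0.09 m) and (x of scoop_blade in the frame of wire_shelf above 0.166 m or x of scoop_blade in the frame of wire_shelf below -0.166 m or y of scoop_blade in the frame of wire_shelf above 0.136 m) and linear speed of each of drag_scoop, brake_shoe, adjuster below 0.02 m/s); the robot touches nothing.
It fails at once if the scoop strikes the shelf (over 5 N) (contact force between drag_scoop and wire_shelf above 5 N).
It fails at once if the robot strikes the shelf (over 5 N) (contact force between any of the fingers, the arm and wire_shelf above 5 N).
It fails at once if the robot touches the brake shoe or the adjuster itself (over 1 N) (contact force between any of the fingers, the arm and brake_shoe above 1 N or contact force between any of the fingers, the arm and adjuster above 1 N).
It also fails if it takes over 48 s, if anything falls off the work surface, if the arm or the gripper's body presses on something with over 40 N, if the wrist force passes 120 N, or if a joint passes its speed limit or range.

## Working session

There is one attempt and no reset: what is moved stays moved. The work goes in short steps, Python scripts to look and compute and a tool call to move; the robot and the scene stay as the last step left them, time stands still between calls to the robot, and variables do not carry over. Pictures are saved under pics/ and viewed, and the job is handed in when it is done.

Besides the shell and the picture viewer there is one more tool, called after "Call:" in YAML: its name, and indented under it one key for each argument. arm_command: Moves the arm, as the interface text tells. Its arguments: {"type":"object","properties":{"commands":{"type":"array"},"grip":{"type":"number"},"squeeze":{"type":"number"}},"required":["commands"]}

```bash
ls; mkdir -p pics
python3 - <<'E'
from workcell import sensors, imaging, order, bot
import cv2
s=sensors.observe();print({k:s[k] for k in("clock","position","tool_rot","grip_width","force")})
for n in("scene","top"):
    im=imaging.grab_frame(n);cv2.imwrite(f"pics/{n}0.png",im[:,:,::-1]);print(n,imaging.camera_info(n))
E
```

```text
pics
{'clock': 0.0, 'position': array([0.26881886, 0.56385804, 0.2387162 ]), 'tool_rot': array([-1.48010522,  1.56963055, -1.92491548]), 'grip_width': 0.08536310161259714, 'force': array([-0.84820216,  0.44120961,  0.20980778])}
scene {'fx': 568.4722541088911, 'fy': 568.4722541088911, 'cx': 322.8473617168548, 'cy': 239.61498576237457, 'origin': array([ 0.37457295, -0.51926526,  1.09333614]), 'attitude': array([-2.6231748 , -0.00464973, -0.24739784])}
top {'fx': 597.5040516932326, 'fy': 597.5040516932326, 'cx': 326.5069558473057, 'cy': 231.38986358089096, 'origin': array([0.34465904, 0.04781227, 1.19100863]), 'attitude': array([-2.98339805,  0.01495635, -1.59719905])}
```

View pics/scene0.png

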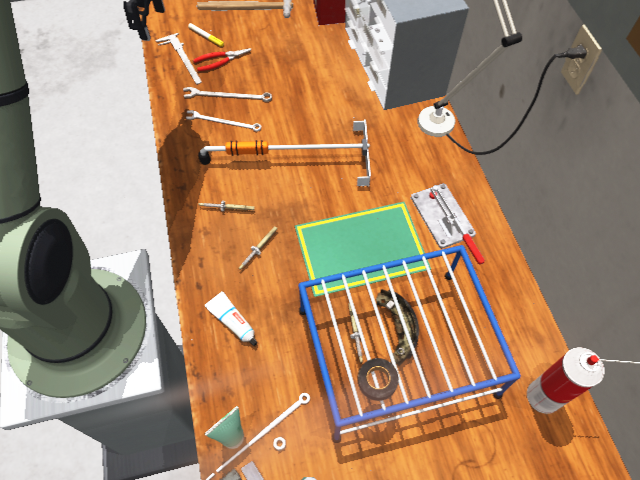

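View pics/top0.png

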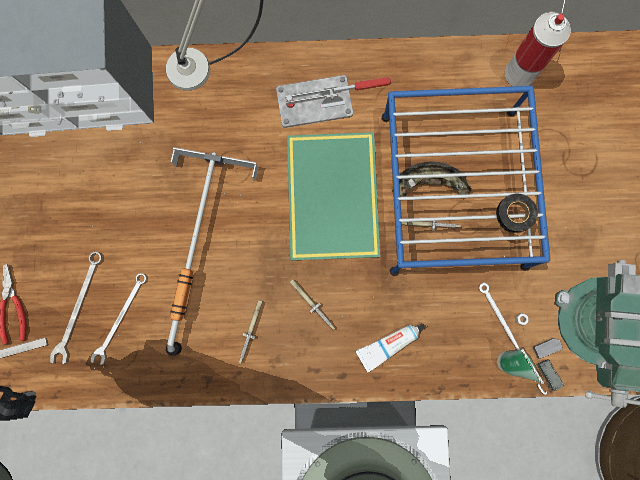

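```bash
cat > h.py <<'E'
import numpy as np, cv2
from workcell import sensors, imaging, order, bot
from scipy.spatial.transform import Rotation as R
def ray(n,u,v,ci=None):
    c=ci or imaging.camera_info(n)
    d=R.from_euler('xyz',c['attitude']).as_matrix()@np.array([(u-c['cx'])/c['fx'],(v-c['cy'])/c['fy'],1])
    return np.array(c['origin']),d
def pt(n,u,v,z,ci=None):
    o,d=ray(n,u,v,ci); return o+d*(z-o[2])/d[2]
def proj(n,p,ci=None):
    c=ci or imaging.camera_info(n)
    q=R.from_euler('xyz',c['attitude']).as_matrix().T@(np.array(p)-c['origin'])
    return c['fx']*q[0]/q[2]+c['cx'],c['fy']*q[1]/q[2]+c['cy']
E
python3 - <<'E'
from h import *
np.set_printoptions(precision=4,suppress=True)
t=cv2.imread('pics/top0.png');s=cv2.imread('pics/scene0.png')
for n,im in(('top',t),('scene',s)):
    h=cv2.cvtColor(im,cv2.COLOR_BGR2HSV)
    for nm,lo,hi,z in(('mat',(20,60,60),(90,255,255),.001),('blue',(105,120,50),(125,255,255),.132),('orange',(8,190,150),(18,255,255),.046)):
        m=cv2.inRange(h,lo,hi)
        if nm!='blue': m=cv2.morphologyEx(m,cv2.MORPH_OPEN,np.ones((3,3)))
        cs=sorted(cv2.findContours(m,0,2)[0],key=cv2.contourArea)[-2:]
        for c in cs:
            r=cv2.minAreaRect(c);b=cv2.boxPoints(r)
            print(n,nm,cv2.contourArea(c),b.round(1).tolist());print(np.array([pt(n,u,v,z)[:2] for u,v in b]))
a=cv2.resize(t[70:280,270:560],None,fx=2.75,fy=2.75,interpolation=2);cv2.imwrite('pics/a.png',a)
a=cv2.resize(s[200:450,280:530],None,fx=2.4,fy=2.4,interpolation=2);cv2.imwrite('pics/b.png',a)
a=cv2.resize(t[140:365,150:360],None,fx=2.6,fy=2.6,interpolation=2);cv2.imwrite('pics/c.png',a)
E
```

```text
top mat 3174.0 [[559.0, 278.0], [639.0, 278.0], [639.0, 366.0], [559.0, 366.0]]
[[ 0.4282 -0.3973]
 [ 0.4239 -0.5545]
 [ 0.2542 -0.5361]
 [ 0.2581 -0.3824]]
top mat 10726.5 [[285.3999938964844, 135.10000610351562], [374.79998779296875, 131.6999969482422], [379.6000061035156, 256.8999938964844], [290.20001220703125, 260.29998779296875]]
[[ 0.7393  0.1405]
 [ 0.7409 -0.0449]
 [ 0.4803 -0.0443]
 [ 0.4784  0.1349]]
top blue 26076.0 [[382.70001220703125, 91.80000305175781], [540.0999755859375, 83.69999694824219], [549.5999755859375, 265.8999938964844], [392.20001220703125, 274.1000061035156]]
[[ 0.7739 -0.0523]
 [ 0.7804 -0.3449]
 [ 0.4408 -0.3336]
 [ 0.434  -0.0551]]
scene mat 408.0 [[206.6999969482422, 433.0], [237.3000030517578, 410.0], [247.0, 423.0], [216.39999389648438, 445.8999938964844]]
[[ 0.2226 -0.2637]
 [ 0.2847 -0.2363]
 [ 0.2981 -0.2642]
 [ 0.2365 -0.2908]]
scene mat 6353.0 [[293.79998779296875, 224.89999389648438], [411.1000061035156, 197.6999969482422], [424.0, 253.3000030517578], [306.70001220703125, 280.5]]
[[ 0.4782  0.1363]
 [ 0.7574  0.1423]
 [ 0.738  -0.0033]
 [ 0.47
[... 259 characters left out ...]
cene blue 2361.0 [[294.70001220703125, 283.70001220703125], [486.1000061035156, 237.5], [520.0, 378.29998779296875], [328.6000061035156, 424.5]]
[[ 0.439  -0.0676]
 [ 0.8238 -0.0613]
 [ 0.7738 -0.3355]
 [ 0.4368 -0.3299]]
scene orange 689.0 [[201.39999389648438, 119.0999984741211], [203.10000610351562, 95.9000015258789], [248.8000030517578, 99.19999694824219], [247.1999969482422, 122.4000015258789]]
[[0.3236 0.4539]
 [0.3382 0.5276]
 [0.4461 0.4897]
 [0.4287 0.4172]]
scene orange 711.5 [[279.5, 63.099998474121094], [296.70001220703125, 58.70000076293945], [318.1000061035156, 141.10000610351562], [301.0, 145.60000610351562]]
[[0.5455 0.5934]
 [0.592  0.5986]
 [0.5802 0.3202]
 [0.538  0.3169]]
```

View pics/a.png

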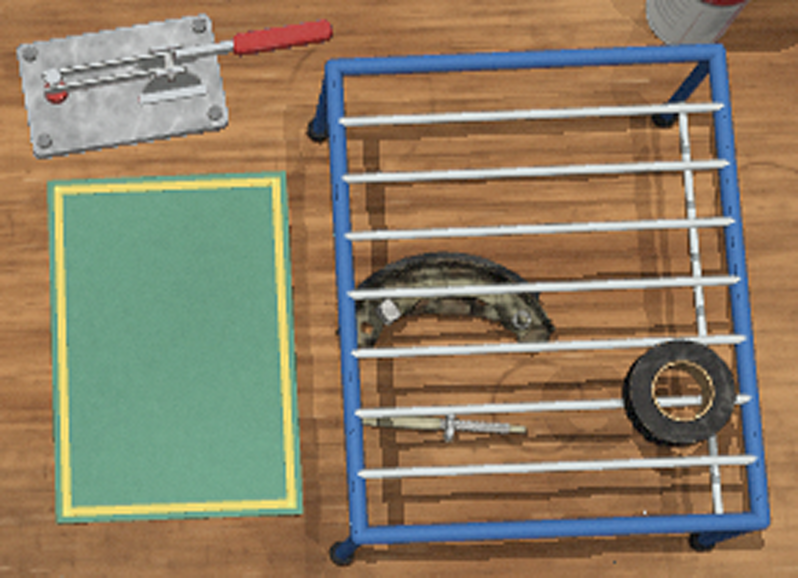

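View pics/b.png

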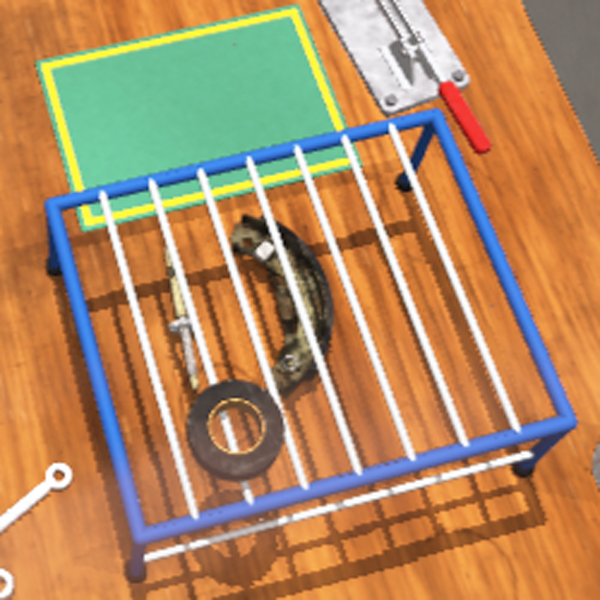

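View pics/c.png

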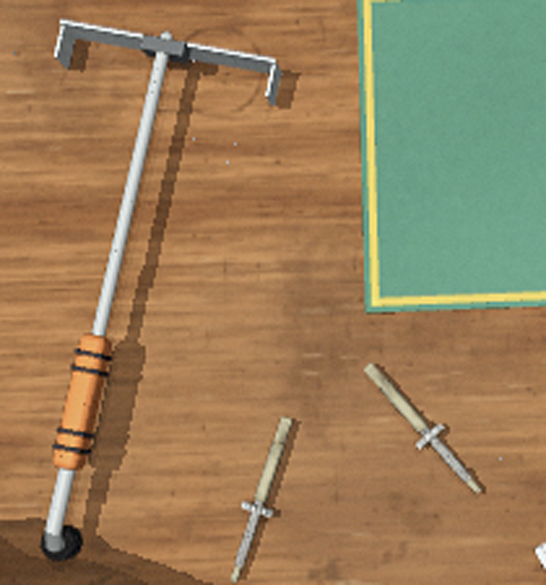

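Run:
```python
from h import *
np.set_printoptions(precision=4,suppress=True)
A=lambda u,v,z:pt('top',270+u/2.75,70+v/2.75,z)[:2]
C=lambda u,v,z:pt('top',150+u/2.6,140+v/2.6,z)[:2]
B=lambda u,v,z:pt('scene',280+u/2.4,200+v/2.4,z)[:2]
sh=np.array([A(u,v,.132) for u,v in((328,58),(722,43),(768,525),(355,545))])
shB=np.array([B(u,v,.132) for u,v in((436,110),(577,423),(138,540),(47,203))])
ma=np.array([A(u,v,.001) for u,v in((47,182),(286,172),(302,513),(57,522))])
maB=np.array([B(u,v,.001) for u,v in((298,6),(358,165),(83,230),(38,63))])
for n,q in(('sh',sh),('shB',shB),('ma',ma),('maB',maB)):
    print(n,q.tolist(),'c',q.mean(0)); e=q[1]-q[0]; print('len',[np.linalg.norm(q[i]-q[i-1]).round(3) for i in range(4)],'ang',[np.degrees(np.arctan2(*(q[i]-q[i-1])[::-1])).round(1) for i in range(4)])
print('shoe top: outer',A(440,255,.03),'Lend',A(358,330,.015),'Rend',A(553,330,.015),'inner',A(440,310,.015))
print('shoe scene: ',B(240,225,.015),B(285,388,.015),B(332,300,.015))
print('adj',A(362,420,.012),A(526,430,.012),B(168,250,.012),B(195,388,.012))
print('grip',C(96,336,.05),C(68,468,.05),'scene',pt('scene',226,147,.05),pt('scene',268,148,.05))
print('handle blade end',C(162,48,.046),'foot',C(61,541,.03), 'scene handle',pt('scene',366,147,.046),pt('scene',206,152,.046))
print('blade top corners',C(62,22,.042),C(276,62,.042))
```

```text
sh [[0.7750301579381718, -0.06461735749580207], [0.7770375790838967, -0.33067090217559125], [0.4496983662640374, -0.3338248484545575], [0.4441882610215039, -0.06781597878273968]] c [ 0.6115 -0.1992]
len [np.float64(0.331), np.float64(0.266), np.float64(0.327), np.float64(0.266)] ang [np.float64(0.6), np.float64(-89.6), np.float64(-179.4), np.float64(91.2)]
shB [[0.7707394664681138, -0.06726075163706557], [0.7758734473609592, -0.3323043355712292], [0.4507375080730685, -0.33419793890714267], [0.4475533154999394, -0.07163164638133379]] c [ 0.6112 -0.2013]
len [np.float64(0.323), np.float64(0.265), np.float64(0.325), np.float64(0.263)] ang [np.float64(0.8), np.float64(-88.9), np.float64(-179.7), np.float64(90.7)]
ma [[0.7369482715343962, 0.13695689383050047], [0.7391326977955319, -0.043115404751360664], [0.4808999016802822, -0.04469947528240427], [0.4793264351017609, 0.13378460451936747]] c [0.6091 0.0457]
len [np.float64(0.258), np.float64(0.18), np.float64(0.258), np.float64(0.178)] ang [np.float64(0.7), np.float64(-89.3), np.float64(-179.6), np.float64(90.5)]
maB [[0.7375913888838685, 0.1336188323415316], [0.7363521307088969, -0.04173387269656487], [0.48211757157720336, -0.04354352772430098], [0.48178660809313, 0.1317785923598238]] c [0.6095 0.045 ]
len [np.float64(0.256), np.float64(0.175), np.float64(0.254), np.float64(0.175)] ang [np.float64(0.4), np.float64(-90.4), np.float64(-179.6), np.float64(90.1)]
shoe top: outer [ 0.6633 -0.1502] Lend [ 0.6127 -0.09  ] Rend [ 0.6085 -0.232 ] inner [ 0.6259 -0.1506]
shoe scene:  [ 0.6134 -0.078 ] [ 0.6065 -0.2251] [ 0.6681 -0.1625]
adj [ 0.5464 -0.0901] [ 0.5356 -0.2085] [ 0.5473 -0.0842] [ 0.5361 -0.2065]
grip [0.4612 0.3301] [0.3652 0.3496] scene [0.3671 0.3518 0.05  ] [0.4613 0.3253 0.05  ]
handle blade end [0.6808 0.2829] foot [0.3124 0.3593] scene handle [0.6846 0.2762 0.046 ] [0.3197 0.3517 0.046 ]
blade top corners [0.705  0.3609] [0.6682 0.1963]
```

```bash
cat >> h.py <<'E'
def st():
    s=sensors.observe(); M=R.from_euler('xyz',s['tool_rot']).as_matrix()
    return s,np.array(s['position']),M
def rel(target):
    s,p,M=st(); return (M.T@(np.array(target)-p)*100).round(2)
E
python3 - <<'E'
from h import *
np.set_printoptions(precision=3,suppress=True)
print([ (a,getattr(bot,a)) for a in dir(bot) if not a.startswith('__')])
s,p,M=st();print(p,M,s['clock'])
yaw=np.degrees(np.arctan2(M[1,1],M[0,1]));print('jaw yaw',yaw,'z yaw',np.degrees(np.arctan2(M[1,2],M[0,2])))
print(rel([.412,.338,.2]),rel([.412,.338,.035]))
E
```

```text
[('IKError', <class 'workcell.IKError'>), ('tip_extent', 0.008)]
[0.269 0.564 0.239] [[-0.     0.43   0.903]
 [-0.001  0.903 -0.43 ]
 [-1.    -0.001  0.   ]] 0.1
jaw yaw 64.51381737347457 z yaw -25.4861778920573
[  3.9  -14.23  22.64] [ 20.4  -14.21  22.64]
```

Call:
arm_command:
  commands:
    - {"dx":2,"dy":-3.6,"dz":5.7,"twist":-0.06}
    - {"dx":4,"dy":-5.3,"dz":8.5,"twist":-0.1}
    - {"dx":6,"dy":-7.1,"dz":11.3,"twist":-0.14}
    - {"dx":8,"dy":-8.9,"dz":14.2,"twist":-0.18}
    - {"dx":9,"dy":-10.7,"dz":17,"twist":-0.22}
    - {"dx":10,"dy":-12.5,"dz":19.8,"twist":-0.24}
    - {"dx":10,"dy":-14.2,"dz":22.6,"twist":-0.24}
    - {"dx":10,"dy":-14.2,"dz":22.6,"twist":-0.24}
    - {"dx":10,"dy":-14.2,"dz":22.6,"twist":-0.24}
    - {"dx":10,"dy":-14.2,"dz":22.6,"twist":-0.24}
  grip: -1

```text
clock: 0.93
position: [0.4115, 0.3387, 0.139]
tool_rot: [-2.14, 1.57, -2.345]
force: [-0.7, 0.6, -0.1]
grip_width: 0.0856
```

Run:
```python
from h import *
np.set_printoptions(precision=3,suppress=True)
s,p,M=st();print(p,s['clock'],np.degrees(np.arctan2(M[1,1],M[0,1])),s['qpos'])
ci=imaging.camera_info('wrist');im=imaging.grab_frame('wrist');cv2.imwrite('pics/w1.png',im[:,:,::-1])
import json;json.dump({k:(v.tolist() if hasattr(v,'tolist') else v) for k,v in ci.items()},open('w1.json','w'))
print(rel([.412,.338,.035]),proj('wrist',[.412,.338,.046],ci),proj('wrist',p+M[:,0]*.1,ci))
```

```text
[0.412 0.339 0.139] 0.9333 78.24746164704207 [-0.741  0.514 -0.079  1.929  0.06   0.702  0.51 ]
[10.4  -0.11  0.11] (np.float64(314.8755919219857), np.float64(247.53943321637115)) (np.float64(315.6981309579101), np.float64(244.020957617955))
```

View pics/w1.png

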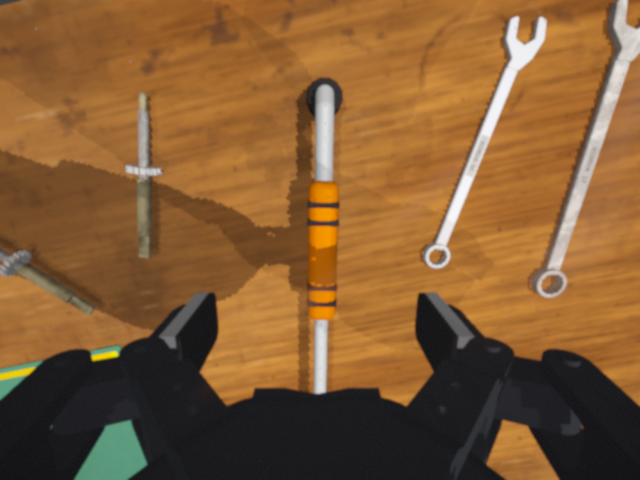

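Run:
```python
from h import *
import json
np.set_printoptions(precision=4,suppress=True)
ci=json.load(open('w1.json'))
g=pt('wrist',322.5,250,.05,ci);a=pt('wrist',324.5,130,.046,ci);b=pt('wrist',320,380,.046,ci)
d=b-a;print(g,a,b,np.degrees(np.arctan2(d[1],d[0])))
print(rel([g[0],g[1],.035]))
```

```text
[0.4137 0.3432 0.05  ] [0.335  0.3605 0.046 ] [0.5216 0.3194 0.046 ] -12.429908394547688
[10.4   0.43  0.18]
```

Call:
arm_command:
  commands:
    - {"dx":3,"dy":0.3,"dz":0.2,"twist":0.01}
    - {"dx":6,"dy":0.3,"dz":0.2,"twist":0.01}
    - {"dx":8.5,"dy":0.3,"dz":0.2,"twist":0.01}
    - {"dx":10.3,"dy":0.3,"dz":0.2,"twist":0.01}
    - {"dx":10.3,"dy":0.3,"dz":0.2,"twist":0.01}
    - {"dx":10.3,"dy":0.3,"dz":0.2,"twist":0.01}

```text
clock: 1.48
position: [0.4127, 0.3426, 0.0358]
tool_rot: [-2.319, 1.569, -2.531]
force: [0.8, 0.9, 0.6]
grip_width: 0.0852
```

Call:
arm_command:
  commands:
    - {"dx":0}
    - {"dx":0}
    - {"dx":0}
    - {"dx":0}
    - {"dx":0}
    - {"dx":0}
    - {"dx":0}
    - {"dx":0}
  grip: 1
  squeeze: 80

```text
validation failed for argument at $.co...
```

Call:
arm_command:
  commands:
    - {"dx":0,"dy":0,"dz":0,"twist":0}
    - {"dx":0,"dy":0,"dz":0,"twist":0}
    - {"dx":0,"dy":0,"dz":0,"twist":0}
    - {"dx":0,"dy":0,"dz":0,"twist":0}
    - {"dx":0,"dy":0,"dz":0,"twist":0}
    - {"dx":0,"dy":0,"dz":0,"twist":0}
    - {"dx":0,"dy":0,"dz":0,"twist":0}
    - {"dx":0,"dy":0,"dz":0,"twist":0}
  grip: 1
  squeeze: 80

```text
clock: 2.15
position: [0.413, 0.3426, 0.0365]
tool_rot: [-2.37, 1.569, -2.583]
force: [-1.7, -2.8, 12.0]
grip_width: 0.0189
```

Call:
arm_command:
  commands:
    - {"dx":-2,"dy":0,"dz":0,"twist":0}
    - {"dx":-4,"dy":0,"dz":0,"twist":0}
    - {"dx":-7,"dy":0,"dz":0,"twist":0}
    - {"dx":-10,"dy":0,"dz":0,"twist":0.05}
    - {"dx":-12,"dy":0,"dz":0,"twist":0.12}
    - {"dx":-12,"dy":0,"dz":0,"twist":0.22}
    - {"dx":-12,"dy":0,"dz":0,"twist":0.34}
    - {"dx":-12,"dy":0,"dz":0,"twist":0.46}
    - {"dx":-12,"dy":0,"dz":0,"twist":0.58}
    - {"dx":-12,"dy":0,"dz":0,"twist":0.7}
    - {"dx":-12,"dy":0,"dz":0,"twist":0.76}
    - {"dx":-12,"dy":0,"dz":0,"twist":0.78}

```text
clock: 3.15
position: [0.4129, 0.3426, 0.1564]
tool_rot: [-1.487, 1.569, -2.483]
force: [0.2, 0.4, -3.0]
grip_width: 0.0192
```

Call:
arm_command:
  commands:
    - {"dx":0,"dy":0,"dz":0,"twist":0.08}
    - {"dx":0,"dy":0,"dz":0,"twist":0.18}
    - {"dx":0,"dy":0,"dz":0,"twist":0.28}
    - {"dx":0,"dy":0,"dz":0,"twist":0.38}
    - {"dx":0,"dy":0,"dz":0,"twist":0.48}
    - {"dx":0,"dy":0,"dz":0,"twist":0.54}
    - {"dx":0,"dy":0,"dz":0,"twist":0.57}
    - {"dx":0,"dy":0,"dz":0,"twist":0.57}

```text
clock: 3.82
position: [0.4127, 0.3426, 0.1563]
tool_rot: [-0.89, 1.569, -2.455]
force: [0.5, 1.0, -1.8]
grip_width: 0.0186
```

Run:
```python
from h import *
np.set_printoptions(precision=3,suppress=True)
s,p,M=st();print(p,s['clock'],s['tool_rot'],np.degrees(np.arctan2(M[1,1],M[0,1])),s['force'],s['moment'],s['qpos'])
print(M,rel([.602,.343,.15]))
for n in('top','scene'):
    im=imaging.grab_frame(n);cv2.imwrite(f'pics/{n}2.png',im[:,:,::-1])
```

```text
[0.413 0.343 0.156] 3.8167 [-0.89   1.569 -2.455] 0.3215145175958976 [ 0.503  1.024 -1.755] [ 0.021 -0.028 -0.05 ] [-1.013  0.511  0.286  1.921 -0.206  0.74  -0.603]
[[-0.002  1.     0.006]
 [-0.001  0.006 -1.   ]
 [-1.    -0.002  0.001]] [ 0.6  18.93  0.07]
```

View pics/top2.png

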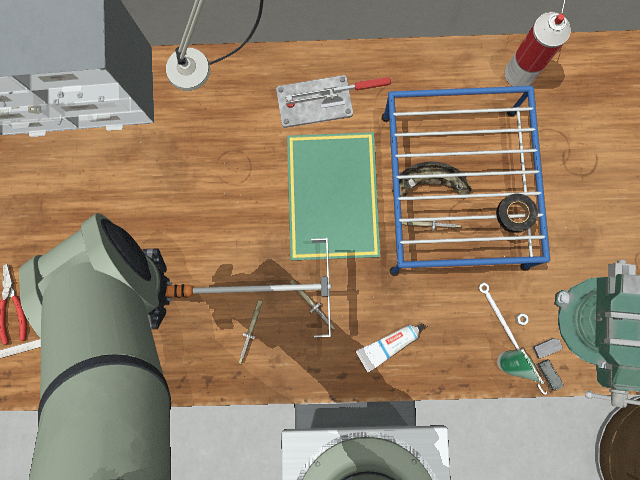

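View pics/scene2.png

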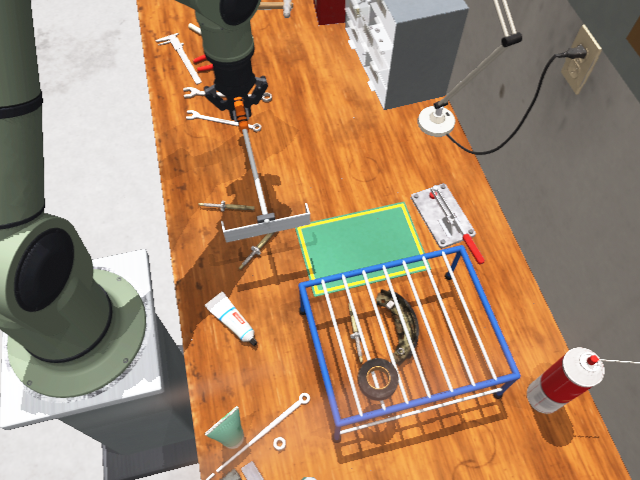

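Run:
```python
from h import *
np.set_printoptions(precision=4,suppress=True)
t=cv2.imread('pics/top2.png');s=cv2.imread('pics/scene2.png')
cv2.imwrite('pics/d.png',np.hstack([cv2.resize(t[225:350,290:365],(390,600),interpolation=2),cv2.resize(s[185:260,205:325],(400,250),interpolation=2).copy() if 0 else cv2.copyMakeBorder(cv2.resize(s[185:260,205:325],(400,250),interpolation=2),0,350,0,0,0)]))
for q in((327,239),(329,336)): print(pt('top',*q,.16))
```

```text
[0.496  0.0584 0.16  ]
[0.3294 0.0594 0.16  ]
```

View pics/d.png

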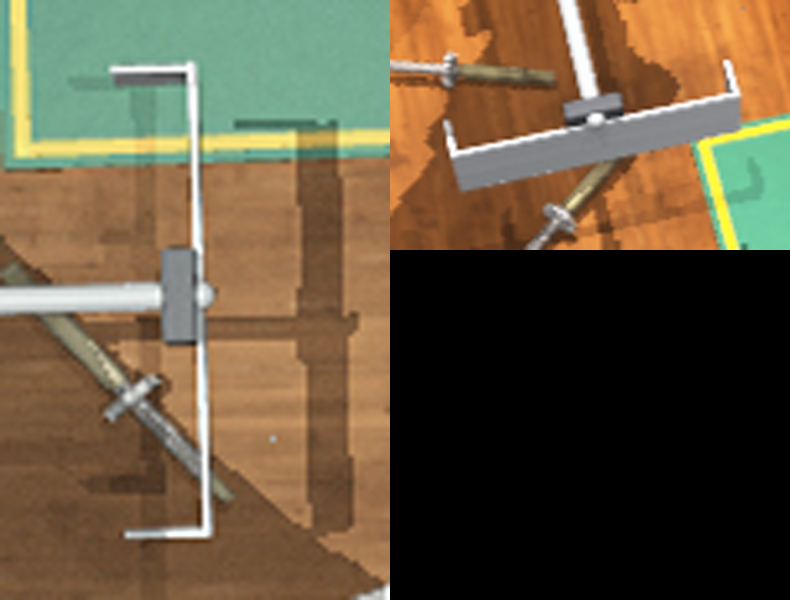

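```bash
cat >> h.py <<'E'
def tri(pairs):
    A=np.zeros((3,3));b=np.zeros(3);L=[]
    for n,u,v in pairs:
        o,d=ray(n,u,v);d=d/np.linalg.norm(d);P=np.eye(3)-np.outer(d,d);A+=P;b+=P@o;L.append((P,o))
    x=np.linalg.solve(A,b);return x,[np.linalg.norm(P@(x-o)) for P,o in L]
E
python3 - <<'E'
from h import *
np.set_printoptions(precision=4,suppress=True)
print(tri([('top',327.5,237.9),('scene',309.8,213.5)]))
print(tri([('top',330.4,336.5),('scene',224.5,231.5)]))
E
```

```text
(array([0.4982, 0.0575, 0.1618]), [np.float64(0.00047469723526170963), np.float64(0.0004746972352617254)])
(array([0.3302, 0.0571, 0.1622]), [np.float64(0.0017277042349086828), np.float64(0.0017277042349087147)])
```

Call:
arm_command:
  commands:
    - {"dx":0.5,"dy":1.5,"dz":0,"twist":0}
    - {"dx":1,"dy":4,"dz":0,"twist":0}
    - {"dx":1.5,"dy":7,"dz":0,"twist":0}
    - {"dx":2.5,"dy":10,"dz":0,"twist":0}
    - {"dx":3.5,"dy":13,"dz":0,"twist":0}
    - {"dx":4.5,"dy":15.5,"dz":0,"twist":0}
    - {"dx":5.5,"dy":17.5,"dz":0,"twist":0}
    - {"dx":6.5,"dy":18.4,"dz":0,"twist":0}
    - {"dx":7,"dy":18.6,"dz":0,"twist":0}
    - {"dx":7,"dy":18.6,"dz":0,"twist":0}
    - {"dx":7,"dy":18.6,"dz":0,"twist":0}
    - {"dx":7,"dy":18.6,"dz":0,"twist":0}

```text
clock: 4.92
position: [0.5979, 0.3446, 0.0868]
tool_rot: [-1.215, 1.569, -2.776]
force: [-0.7, -0.1, -3.0]
grip_width: 0.0191
```

Run:
```python
from h import *
np.set_printoptions(precision=4,suppress=True)
s,p,M=st();print(p,s['clock'],M,s['force'],s['moment'],s['qpos'])
print(rel([.599,.026,.086]))
for n in('top','scene'):
    im=imaging.grab_frame(n);cv2.imwrite(f'pics/{n}3.png',im[:,:,::-1])
t=cv2.imread('pics/top3.png');s=cv2.imread('pics/scene3.png')
cv2.imwrite('pics/e.png',np.hstack([cv2.resize(t[120:270,280:400],(480,600),interpolation=2),cv2.copyMakeBorder(cv2.resize(s[170:295,290:434-14],(416,400),interpolation=2),0,200,0,0,0)])[:,:800])
```

```text
[0.5979 0.3446 0.0868] 4.9167 [[-0.0016  1.      0.0091]
 [-0.0006  0.0091 -1.    ]
 [-1.     -0.0016  0.0006]] [-0.7191 -0.1131 -3.0139] [ 0.0043 -0.0207  0.0256] [-0.7591  0.8144  0.2495  1.5281 -0.2459  0.8317 -0.4091]
[ 0.1  -0.18 31.86]
```

View pics/e.png

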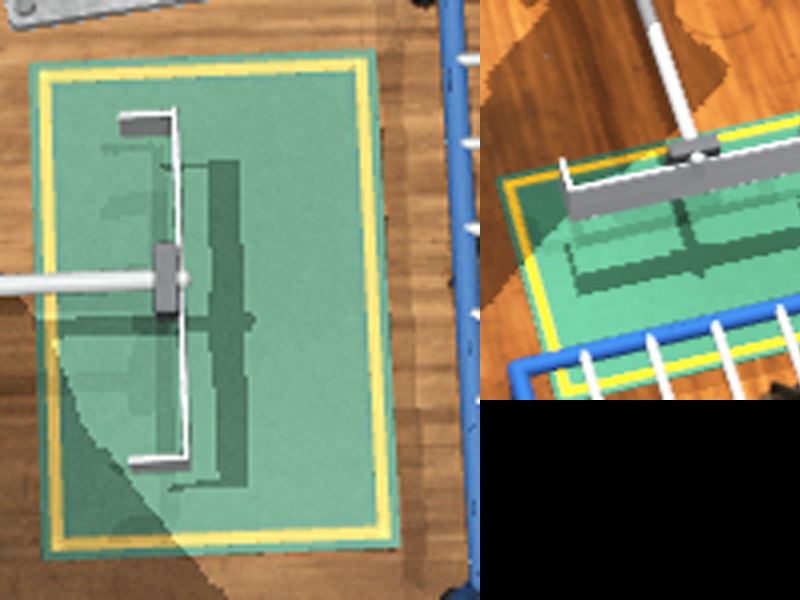

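Call:
arm_command:
  commands:
    - {"dx":0,"dy":0,"dz":1,"twist":0}
    - {"dx":0,"dy":0,"dz":3,"twist":0}
    - {"dx":0,"dy":0,"dz":5.5,"twist":0}
    - {"dx":0,"dy":0,"dz":8,"twist":0}
    - {"dx":0,"dy":0,"dz":10.5,"twist":0}
    - {"dx":0,"dy":-0.1,"dz":13,"twist":0}
    - {"dx":0,"dy":-0.1,"dz":15.5,"twist":0}
    - {"dx":0,"dy":-0.1,"dz":17.5,"twist":0}
    - {"dx":0,"dy":-0.1,"dz":18.5,"twist":0}
    - {"dx":0,"dy":-0.1,"dz":18.5,"twist":0}

```text
clock: 5.85
position: [0.599, 0.1565, 0.0877]
tool_rot: [-0.35, 1.569, -1.915]
force: [-0.0, -1.1, -3.0]
grip_width: 0.0191
```

Run:
```python
from h import *
np.set_printoptions(precision=4,suppress=True)
s,p,M=st();print(p,s['clock'],M,s['force'],s['qpos'])
print(rel([.599,.026,.086]))
for n in('top','scene'):
    im=imaging.grab_frame(n);cv2.imwrite(f'pics/{n}4.png',im[:,:,::-1])
t=cv2.imread('pics/top4.png');s=cv2.imread('pics/scene4.png')
cv2.imwrite('pics/f.png',np.hstack([cv2.resize(t[120:270,360:480],(400,500),interpolation=2),cv2.resize(s[200:350,300:420],(400,500),interpolation=2)]))
```

```text
[0.599  0.1565 0.0877] 5.85 [[-0.0005  1.      0.0056]
 [-0.0013  0.0056 -1.    ]
 [-1.     -0.0005  0.0013]] [-0.0008 -1.0774 -2.9894] [-0.5047  0.7164  0.2291  1.737  -0.2278  0.7151 -0.1515]
[ 0.19 -0.08 13.05]
```

View pics/f.png

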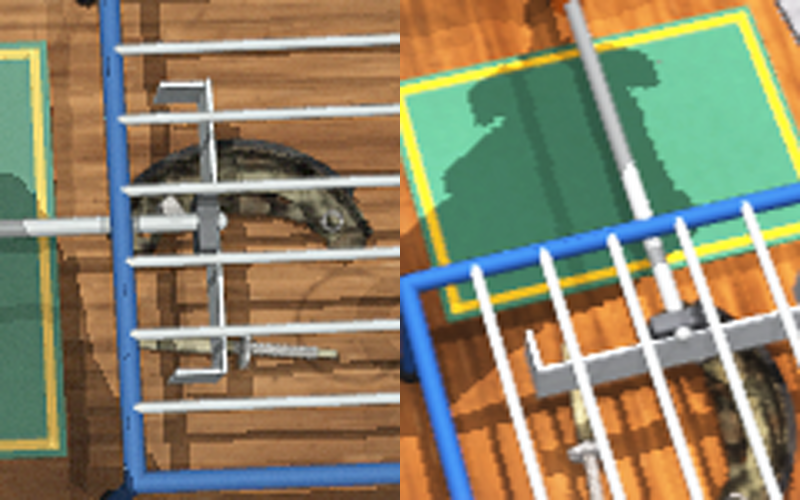

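Call:
arm_command:
  commands:
    - {"dx":0,"dy":0,"dz":1,"twist":0}
    - {"dx":0,"dy":0,"dz":3,"twist":0}
    - {"dx":0,"dy":0,"dz":5.5,"twist":0}
    - {"dx":0.1,"dy":-0.1,"dz":8,"twist":0}
    - {"dx":0.1,"dy":-0.1,"dz":10.5,"twist":0}
    - {"dx":0.1,"dy":-0.1,"dz":12.3,"twist":0}
    - {"dx":0.1,"dy":-0.1,"dz":13.1,"twist":0}
    - {"dx":0.1,"dy":-0.1,"dz":13.1,"twist":0}
    - {"dx":0.1,"dy":-0.1,"dz":13.1,"twist":0}

```text
clock: 6.7
position: [0.5991, 0.03, 0.0863]
tool_rot: [-2.541, 1.57, 2.181]
force: [-0.7, 0.6, -2.9]
grip_width: 0.0189
```

Run:
```python
from h import *
np.set_printoptions(precision=4,suppress=True)
s,p,M=st();print(p,s['clock'],M,s['force'],s['qpos'])
print(rel([.599,.026,.0365]))
for n in('top','scene'):
    im=imaging.grab_frame(n);cv2.imwrite(f'pics/{n}5.png',im[:,:,::-1])
t=cv2.imread('pics/top5.png');s=cv2.imread('pics/scene5.png')
cv2.imwrite('pics/g.png',np.hstack([cv2.resize(t[120:270,390:510],(400,500),interpolation=2),cv2.resize(s[280:430,320:440],(400,500),interpolation=2)]))
```

```text
[0.5991 0.03   0.0863] 6.7 [[-0.0007  1.      0.0094]
 [ 0.0009  0.0094 -1.    ]
 [-1.     -0.0006 -0.0009]] [-0.654   0.6381 -2.8857] [-0.2919  0.6921  0.2103  1.7908 -0.2147  0.6815  0.0482]
[ 4.98 -0.01  0.4 ]
```

View pics/g.png

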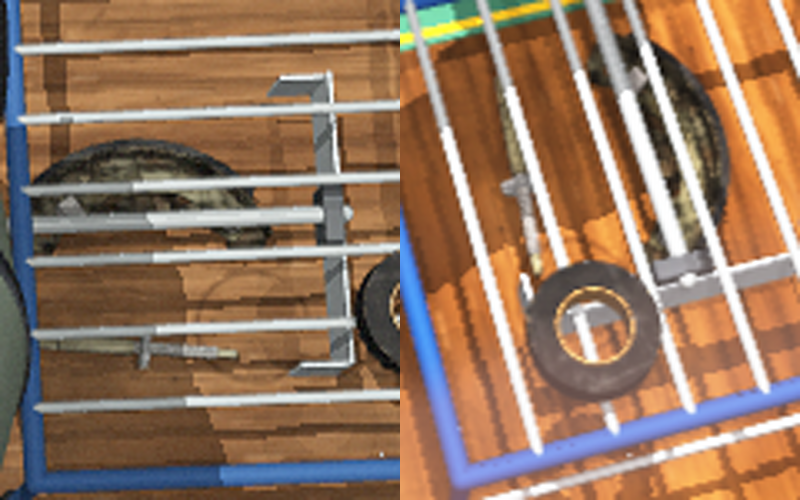

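Call:
arm_command:
  commands:
    - {"dx":0,"dy":0,"dz":0.9,"twist":0}
    - {"dx":0.5,"dy":0,"dz":0.9,"twist":0}
    - {"dx":1.5,"dy":0,"dz":0.9,"twist":0}
    - {"dx":2.5,"dy":0,"dz":0.9,"twist":0}
    - {"dx":3.5,"dy":0,"dz":0.9,"twist":0}
    - {"dx":4.3,"dy":0,"dz":0.9,"twist":0}
    - {"dx":4.8,"dy":0,"dz":0.9,"twist":0}
    - {"dx":4.8,"dy":0,"dz":0.9,"twist":0}

```text
clock: 7.47
position: [0.5987, 0.0219, 0.0372]
tool_rot: [-2.043, 1.568, 2.68]
force: [0.6, -0.6, -2.4]
grip_width: 0.0191
```

Run:
```python
from h import *
np.set_printoptions(precision=4,suppress=True)
s,p,M=st();print(p,s['clock'],M,s['force'],s['moment'])
for n in('top','scene'):
    im=imaging.grab_frame(n);cv2.imwrite(f'pics/{n}6.png',im[:,:,::-1])
t=cv2.imread('pics/top6.png');s=cv2.imread('pics/scene6.png')
cv2.imwrite('pics/g6.png',np.hstack([cv2.resize(t[120:270,390:510],(400,500),interpolation=2),cv2.resize(s[280:430,320:440],(400,500),interpolation=2)]))
```

```text
[0.5987 0.0219 0.0372] 7.4667 [[-0.0021  0.9999  0.0107]
 [ 0.001   0.0107 -0.9999]
 [-1.     -0.0021 -0.0011]] [ 0.5749 -0.6302 -2.4416] [-0.0152  0.0138 -0.0626]
```

View pics/g6.png

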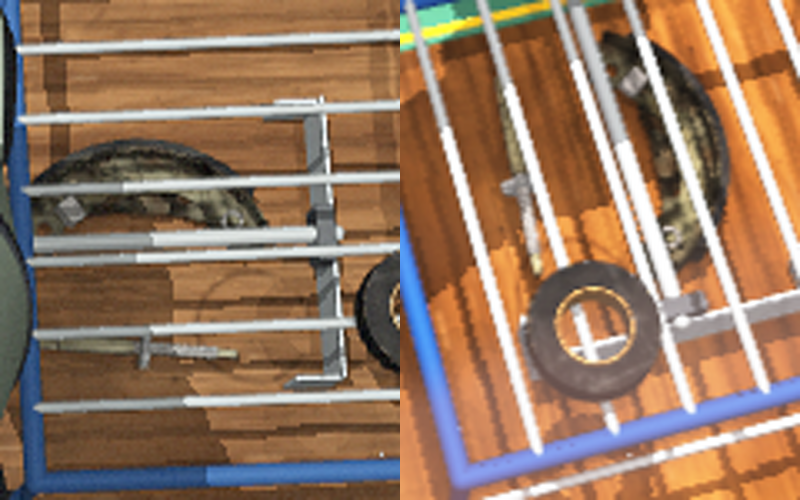

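Call:
arm_command:
  commands:
    - {"dx":0,"dy":0,"dz":-0.5,"twist":0}
    - {"dx":0,"dy":0,"dz":-1.2,"twist":0}
    - {"dx":0,"dy":0,"dz":-2,"twist":0}
    - {"dx":0,"dy":0,"dz":-3,"twist":0}
    - {"dx":0,"dy":0,"dz":-4,"twist":0}
    - {"dx":0,"dy":0,"dz":-5,"twist":0}
    - {"dx":0,"dy":0.1,"dz":-6,"twist":0}
    - {"dx":0,"dy":0.1,"dz":-7,"twist":0}
    - {"dx":0,"dy":0.1,"dz":-8,"twist":0}
    - {"dx":0,"dy":0.1,"dz":-9,"twist":0}
    - {"dx":0,"dy":0.1,"dz":-9.7,"twist":0}
    - {"dx":0,"dy":0.1,"dz":-10,"twist":0}

```text
clock: 8.57
position: [0.5988, 0.1236, 0.0379]
tool_rot: [-2.445, 1.569, 2.28]
force: [-2.2, -2.7, -2.7]
grip_width: 0.0192
```

Run:
```python
from h import *
np.set_printoptions(precision=4,suppress=True)
s,p,M=st();print(p,s['clock'],M,s['force'],s['moment'])
for n in('top','scene'):
    im=imaging.grab_frame(n);cv2.imwrite(f'pics/{n}7.png',im[:,:,::-1])
t=cv2.imread('pics/top7.png');s=cv2.imread('pics/scene7.png')
cv2.imwrite('pics/g7.png',np.hstack([cv2.resize(t[120:270,340:460],(400,500),interpolation=2),cv2.resize(s[230:380,310:430],(400,500),interpolation=2)]))
```

```text
[0.5988 0.1236 0.0379] 8.5667 [[-0.0013  0.9999  0.0119]
 [ 0.0015  0.0119 -0.9999]
 [-1.     -0.0013 -0.0015]] [-2.1584 -2.6962 -2.669 ] [-0.8175  0.4564 -0.6102]
```

View pics/g7.png

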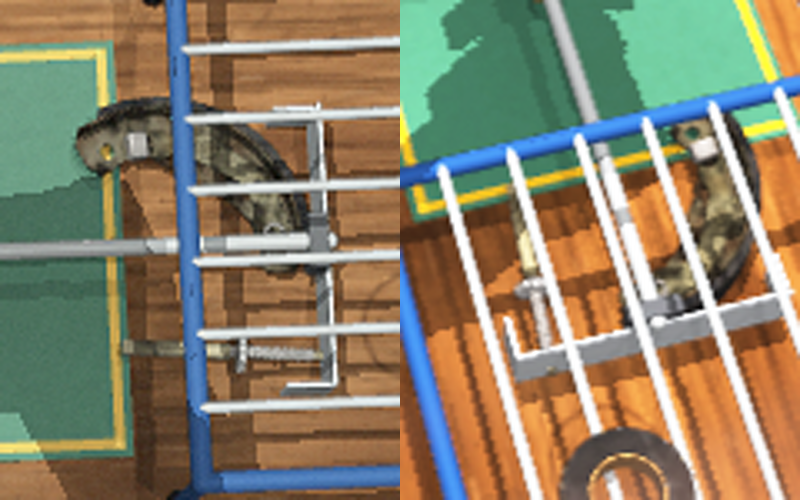

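Call:
arm_command:
  commands:
    - {"dx":0,"dy":0,"dz":-0.5,"twist":0}
    - {"dx":0,"dy":0,"dz":-1.2,"twist":0}
    - {"dx":0,"dy":0,"dz":-2,"twist":0}
    - {"dx":0,"dy":0,"dz":-3,"twist":0}
    - {"dx":0,"dy":0,"dz":-4,"twist":0}
    - {"dx":0,"dy":0,"dz":-5,"twist":0}
    - {"dx":0,"dy":0.1,"dz":-6,"twist":0}
    - {"dx":0,"dy":0.1,"dz":-7,"twist":0}
    - {"dx":0,"dy":0.1,"dz":-8,"twist":0}
    - {"dx":0,"dy":0.1,"dz":-9,"twist":0}
    - {"dx":0,"dy":0.1,"dz":-9.7,"twist":0}
    - {"dx":0,"dy":0.1,"dz":-10,"twist":0}

```text
clock: 9.67
position: [0.5986, 0.2245, 0.038]
tool_rot: [-2.648, 1.569, 2.077]
force: [-0.3, -4.4, -3.1]
grip_width: 0.019
```

Run:
```python
from h import *
np.set_printoptions(precision=4,suppress=True)
s,p,M=st();print(p,s['clock'],M,s['force'],s['moment'])
for n in('top','scene'):
    im=imaging.grab_frame(n);cv2.imwrite(f'pics/{n}8.png',im[:,:,::-1])
t=cv2.imread('pics/top8.png');s=cv2.imread('pics/scene8.png')
cv2.imwrite('pics/g8.png',np.hstack([cv2.resize(t[120:270,280:400],(400,500),interpolation=2),cv2.resize(s[180:330,300:420],(400,500),interpolation=2)]))
```

```text
[0.5986 0.2245 0.038 ] 9.6667 [[-0.001   0.9999  0.013 ]
 [ 0.0019  0.013  -0.9999]
 [-1.     -0.001  -0.0019]] [-0.3473 -4.3935 -3.0944] [-0.8757  0.0426 -0.234 ]
```

View pics/g8.png

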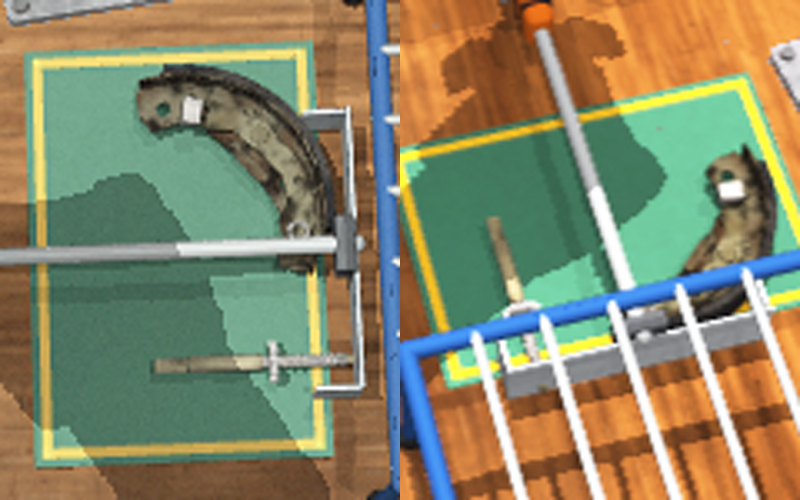

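Run:
```python
from h import *
print(pt('top',355.6,228.6,.012),pt('top',353.5,168,.02))
for x,y in((.609,.0455),(.609,-.0045),(.609,.0955)):print(proj('top',[x,y,.0]))
```

```text
[0.53713457 0.00220369 0.012     ] [0.65978521 0.00252525 0.02      ]
(np.float64(332.95738287386655), np.float64(195.37745753980346))
(np.float64(357.49345457458224), np.float64(194.66408370539602))
(np.float64(308.4426702482147), np.float64(196.0902103699416))
```

Call:
arm_command:
  commands:
    - {"dx":0,"dy":0,"dz":-0.4,"twist":0}
    - {"dx":0,"dy":0,"dz":-1,"twist":0}
    - {"dx":0,"dy":0,"dz":-1.7,"twist":0}
    - {"dx":0,"dy":0,"dz":-2.4,"twist":0}
    - {"dx":0,"dy":0,"dz":-3.1,"twist":0}
    - {"dx":0,"dy":0,"dz":-3.7,"twist":0}
    - {"dx":0,"dy":0,"dz":-4.1,"twist":0}
    - {"dx":0,"dy":0,"dz":-4.3,"twist":0}
    - {"dx":0,"dy":0,"dz":-4.3,"twist":0}
    - {"dx":0,"dy":0,"dz":-4.3,"twist":0}
    - {"dx":0,"dy":0,"dz":-4.3,"twist":0}
    - {"dx":0,"dy":0,"dz":-4.3,"twist":0}

```text
clock: 10.77
position: [0.5981, 0.2668, 0.0382]
tool_rot: [-2.756, 1.568, 1.969]
force: [0.0, 0.7, -2.7]
grip_width: 0.0187
```

Run:
```python
from h import *
np.set_printoptions(precision=4,suppress=True)
s,p,M=st();print(p,s['clock'],M,s['force'],s['moment'],s['qpos'])
for n in('top','scene'):
    im=imaging.grab_frame(n);cv2.imwrite(f'pics/{n}9.png',im[:,:,::-1])
t=cv2.imread('pics/top9.png');s=cv2.imread('pics/scene9.png')
cv2.imwrite('pics/g9.png',np.hstack([cv2.resize(t[120:270,280:400],(400,500),interpolation=2),cv2.resize(s[180:330,300:420],(400,500),interpolation=2)]))
```

```text
[0.5981 0.2668 0.0382] 10.7667 [[-0.0009  0.9999  0.0126]
 [ 0.0022  0.0126 -0.9999]
 [-1.     -0.0009 -0.0022]] [ 0.0412  0.6548 -2.707 ] [-0.055   0.0987 -0.1263] [-0.6551  0.8339  0.2294  1.6488 -0.2715  0.6902 -0.2754]
```

View pics/g9.png

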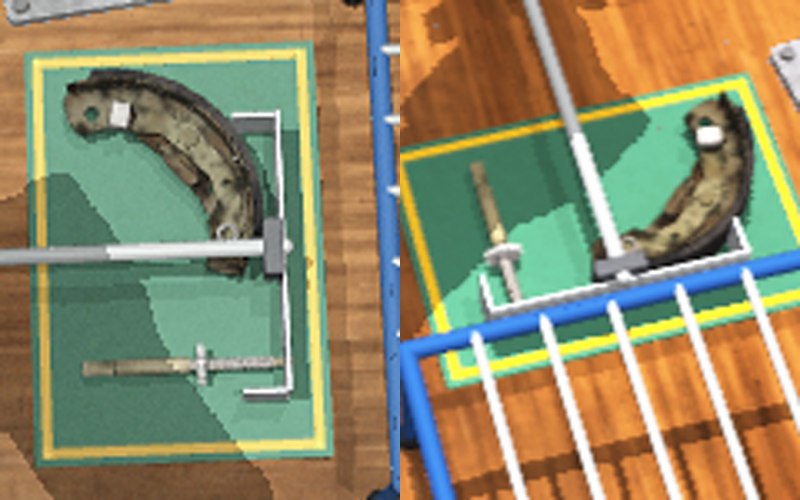

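View pics/top9.png

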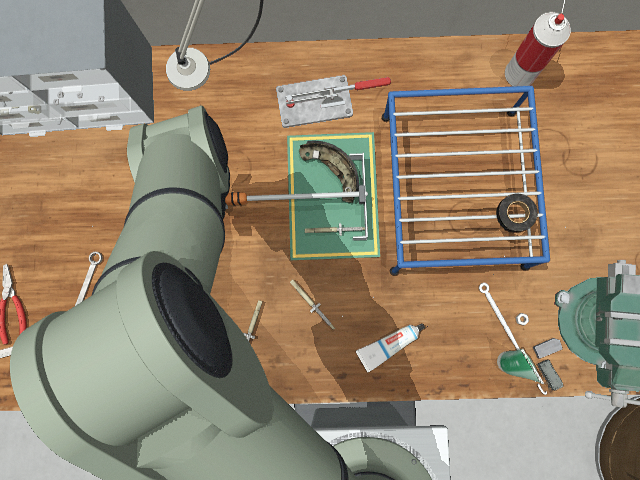

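Call:
arm_command:
  commands:
    - {"dx":0,"dy":0,"dz":0.3,"twist":0}
    - {"dx":0,"dy":0,"dz":0.4,"twist":0}
    - {"dx":-0.5,"dy":0,"dz":0.4,"twist":0}
    - {"dx":-1.5,"dy":0,"dz":0.4,"twist":0}
    - {"dx":-3,"dy":0,"dz":0.4,"twist":0}
    - {"dx":-5,"dy":0,"dz":0.4,"twist":0}
    - {"dx":-7,"dy":0,"dz":0.4,"twist":0}
    - {"dx":-9,"dy":0,"dz":0.4,"twist":0}
    - {"dx":-11,"dy":0,"dz":0.4,"twist":0}
    - {"dx":-12,"dy":0,"dz":0.4,"twist":0}
    - {"dx":-12,"dy":0,"dz":0.4,"twist":0}

```text
clock: 11.78
position: [0.5993, 0.263, 0.1611]
tool_rot: [2.574, 1.566, 1.016]
force: [0.5, -0.3, -2.6]
grip_width: 0.0192
```

Run:
```python
from h import *
np.set_printoptions(precision=4,suppress=True)
s,p,M=st();print(p,s['clock'],s['force'],rel([.413,.343,.157]))
for n in('top','scene'):
    im=imaging.grab_frame(n);cv2.imwrite(f'pics/{n}10.png',im[:,:,::-1])
t=cv2.imread('pics/top10.png');s=cv2.imread('pics/scene10.png')
cv2.imwrite('pics/g10.png',np.hstack([cv2.resize(t[120:270,280:400],(400,500),interpolation=2),cv2.resize(s[180:330,300:420],(400,500),interpolation=2)]))
```

```text
[0.5993 0.263  0.1611] 11.7833 [ 0.4758 -0.2679 -2.6068] [  0.4  -18.53  -8.23]
```

View pics/g10.png

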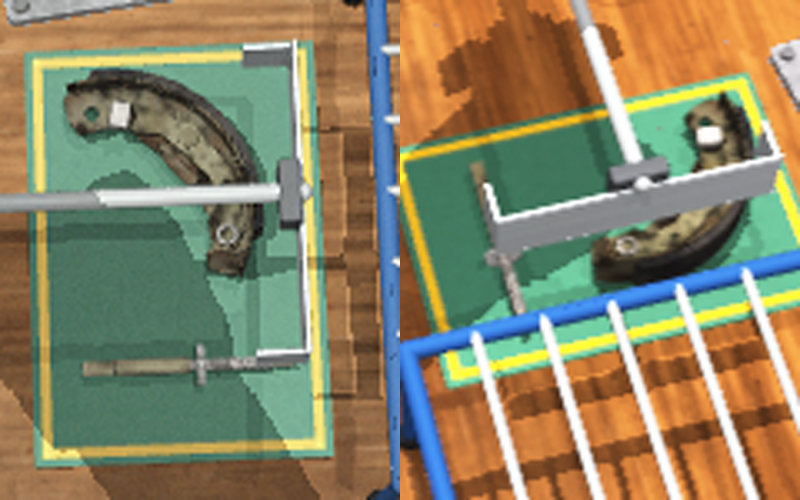

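Parts undisturbed, scoop clear above them. Carry it back.

Call:
arm_command:
  commands:
    - {"dx":0,"dy":-1,"dz":-0.5,"twist":0}
    - {"dx":0,"dy":-3,"dz":-1.5,"twist":0}
    - {"dx":0,"dy":-5.5,"dz":-2.5,"twist":0}
    - {"dx":0,"dy":-8,"dz":-3.5,"twist":0}
    - {"dx":0,"dy":-10.5,"dz":-4.5,"twist":0}
    - {"dx":0,"dy":-13,"dz":-5.5,"twist":0}
    - {"dx":0,"dy":-15.5,"dz":-6.5,"twist":0}
    - {"dx":0,"dy":-17.5,"dz":-7.5,"twist":0}
    - {"dx":0,"dy":-18.5,"dz":-8.2,"twist":0}
    - {"dx":0,"dy":-18.5,"dz":-8.2,"twist":0}

```text
clock: 12.72
position: [0.4091, 0.3439, 0.1576]
tool_rot: [-2.162, 1.567, 2.567]
force: [-0.8, 0.8, -3.4]
grip_width: 0.0189
```

Call:
arm_command:
  commands:
    - {"dx":0,"dy":0,"dz":0,"twist":-0.05}
    - {"dx":0,"dy":0,"dz":0,"twist":-0.12}
    - {"dx":0,"dy":0,"dz":0,"twist":-0.2}
    - {"dx":0,"dy":0,"dz":0,"twist":-0.3}
    - {"dx":0,"dy":0,"dz":0,"twist":-0.4}
    - {"dx":0,"dy":0,"dz":0,"twist":-0.5}
    - {"dx":0,"dy":0,"dz":0,"twist":-0.6}
    - {"dx":0,"dy":0,"dz":0,"twist":-0.7}
    - {"dx":0,"dy":0,"dz":0,"twist":-0.75}
    - {"dx":0,"dy":0,"dz":0,"twist":-0.77}
    - {"dx":0,"dy":0,"dz":0,"twist":-0.77}

```text
clock: 13.63
position: [0.4094, 0.3434, 0.1571]
tool_rot: [-2.747, 1.567, 2.751]
force: [-1.5, -0.1, -2.6]
grip_width: 0.019
```

Call:
arm_command:
  commands:
    - {"dx":0,"dy":0,"dz":0,"twist":-0.05}
    - {"dx":0,"dy":0,"dz":0,"twist":-0.12}
    - {"dx":0,"dy":0,"dz":0,"twist":-0.2}
    - {"dx":0,"dy":0,"dz":0,"twist":-0.3}
    - {"dx":0,"dy":0,"dz":0,"twist":-0.4}
    - {"dx":0,"dy":0,"dz":0,"twist":-0.5}
    - {"dx":0,"dy":0,"dz":0,"twist":-0.55}
    - {"dx":0,"dy":0,"dz":0,"twist":-0.57}
    - {"dx":0,"dy":0,"dz":0,"twist":-0.57}

```text
clock: 14.38
position: [0.4096, 0.3432, 0.1569]
tool_rot: [3.042, 1.567, 2.825]
force: [-0.1, 0.5, -3.1]
grip_width: 0.0191
```

Run:
```python
from h import *
np.set_printoptions(precision=4,suppress=True)
s,p,M=st();print(p,s['clock'],s['force'],M,s['qpos'],np.degrees(np.arctan2(M[1,1],M[0,1])))
for n in('top',):
    im=imaging.grab_frame(n);cv2.imwrite(f'pics/{n}11.png',im[:,:,::-1])
```

```text
[0.4096 0.3432 0.1569] 14.3833 [-0.0794  0.4669 -3.0748] [[-0.0036  0.2153  0.9765]
 [ 0.0012  0.9765 -0.2153]
 [-1.      0.0004 -0.0037]] [-0.7541  0.4887 -0.0699  1.9122  0.0434  0.7438  0.5058] 77.56460695822149
```

View pics/top11.png

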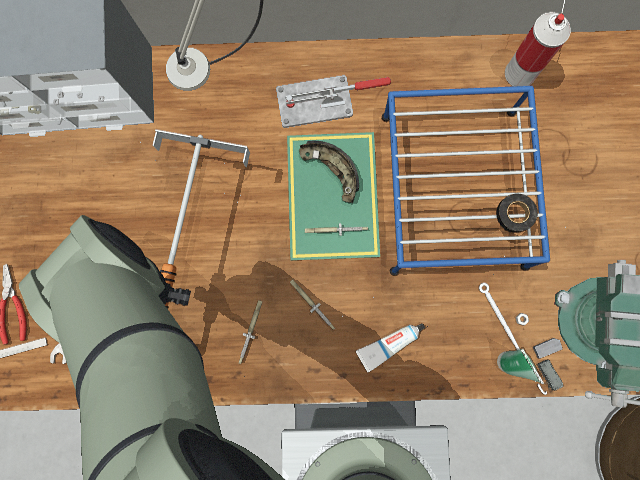

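Call:
arm_command:
  commands:
    - {"dx":2,"dy":0,"dz":0,"twist":0}
    - {"dx":4.5,"dy":0,"dz":0,"twist":0}
    - {"dx":7,"dy":0,"dz":0,"twist":0}
    - {"dx":9,"dy":0,"dz":0,"twist":0}
    - {"dx":10.5,"dy":0,"dz":0,"twist":0}
    - {"dx":11.5,"dy":0,"dz":0,"twist":0}
    - {"dx":11.8,"dy":0,"dz":0,"twist":0}
    - {"dx":12,"dy":0,"dz":0,"twist":0}
    - {"dx":12,"dy":0,"dz":0,"twist":0}
    - {"dx":12,"dy":0,"dz":0,"twist":0}

```text
clock: 15.27
position: [0.4095, 0.3437, 0.0377]
tool_rot: [2.725, 1.568, 2.506]
force: [0.7, 0.3, -2.7]
grip_width: 0.0191
```

Call:
arm_command:
  commands:
    - {"dx":0.1,"dy":0,"dz":0,"twist":0}
    - {"dx":0.1,"dy":0,"dz":0,"twist":0}
    - {"dx":0.1,"dy":0,"dz":0,"twist":0}

```text
clock: 15.52
position: [0.4097, 0.3439, 0.0372]
tool_rot: [2.502, 1.568, 2.283]
force: [-0.5, 0.2, -3.1]
grip_width: 0.0189
```

Call:
arm_command:
  commands:
    - {"dx":0,"dy":0,"dz":0,"twist":0}
    - {"dx":0,"dy":0,"dz":0,"twist":0}
    - {"dx":0,"dy":0,"dz":0,"twist":0}
    - {"dx":0,"dy":0,"dz":0,"twist":0}
    - {"dx":0,"dy":0,"dz":0,"twist":0}
    - {"dx":0,"dy":0,"dz":0,"twist":0}
    - {"dx":0,"dy":0,"dz":0,"twist":0}
    - {"dx":0,"dy":0,"dz":0,"twist":0}
    - {"dx":0,"dy":0,"dz":0,"twist":0}
  grip: -1

```text
clock: 16.27
position: [0.4097, 0.3438, 0.0371]
tool_rot: [2.524, 1.568, 2.305]
force: [0.2, 0.4, -0.3]
grip_width: 0.0855
```

Call:
arm_command:
  commands:
    - {"dx":-1,"dy":0,"dz":0,"twist":0}
    - {"dx":-3,"dy":0,"dz":0,"twist":0}
    - {"dx":-6,"dy":0,"dz":0,"twist":0}
    - {"dx":-9,"dy":0,"dz":0,"twist":0}
    - {"dx":-12,"dy":0,"dz":0,"twist":0}
    - {"dx":-15,"dy":0,"dz":0,"twist":0}
    - {"dx":-18,"dy":0,"dz":0,"twist":0}
    - {"dx":-20,"dy":0,"dz":0,"twist":0}
    - {"dx":-20,"dy":0,"dz":0,"twist":0}
    - {"dx":-20,"dy":0,"dz":0,"twist":0}

```text
clock: 17.1
position: [0.4104, 0.3435, 0.2386]
tool_rot: [1.884, 1.567, 1.665]
force: [0.0, -0.8, -1.8]
grip_width: 0.0857
```

Run:
```python
from h import *
np.set_printoptions(precision=4,suppress=True)
s,p,M=st();print(p,s['clock'],s['force'],s['grip_width'],abs(s['qd']).max())
for n in('top','scene'):
    im=imaging.grab_frame(n);cv2.imwrite(f'pics/{n}12.png',im[:,:,::-1])
t=cv2.imread('pics/top12.png');s=cv2.imread('pics/scene12.png')
cv2.imwrite('pics/g12.png',np.hstack([t[100:400,130:400],s[80:380,150:470]]))
```

```text
[0.4104 0.3435 0.2386] 17.1 [ 0.0124 -0.7868 -1.756 ] 0.0857163036540488 0.0378004732319627
```

View pics/g12.png

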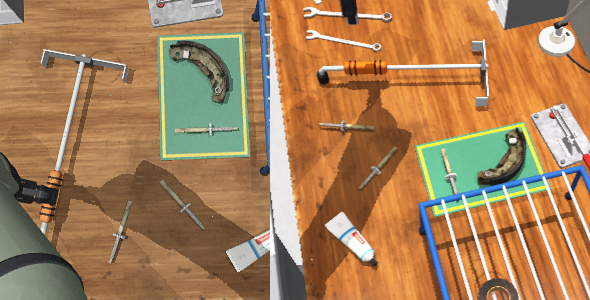

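Run:
```python
from h import *
print('adj',pt('top',337.5,229.5,.012)-[.609,.0455,0],'shoe',pt('top',337,166,.02)-[.609,.0455,0],'blade',pt('top',215,161,.042)-[.609,.0455,0])
print(order.job_done())
```

```text
adj [-0.07264412 -0.00709264  0.012     ] shoe [ 0.05595719 -0.00982608  0.02      ] blade [0.06759701 0.23280462 0.042     ]
the job is handed in; nothing more can be done
None
```

The job is done and handed in at about 17 s of the 48 s allowed. `job_done` gives no verdict, so the result rests on my own checks below.

**What I did:** I gripped the scoop by its orange grip and carried it level under the deck, with about 15 mm to spare above and below. I lowered the blade behind both parts, dragged them out onto the mat and lifted the scoop off. I then laid it back about where it had been, released it and raised the arm clear.

**Last checks, from the camera images in the mat's frame:**

| Item | x (mm) | y (mm) | Allowed |
|---|---|---|---|
| Adjuster | about -73 | about -7 | x ±120, y ±50 |
| Brake shoe | about +56 | about -10 | x ±120, y ±50 |
| Scoop blade | about +68 | about +233 | y above 90 |

- **Scoop:** it looks flat on the bench and released, with the gripper fully open about 20 cm above it.
- **Contacts:** wrist force readings stayed low, and I saw no sign of the scoop or arm touching the shelf. The arm stayed away from both parts.
- **Differences seen:** the shoe turned roughly 40° while being dragged. I estimated its middle by eye from the image, so it is good to about 10 mm, still well inside the limits. The wrist and top cameras disagreed by about 4 mm on the grip's position, which did not affect the grasp.

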